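# Set the microscope lamp's dimmer to its mark

### The job

The microscope's lamp is too dim for the next blood smear. On the lamp dimmer box with the orange grip, slide the orange grip along its track until it stands level with that box's green mark, then let go. Leave the grips of the blue and the white dimmer where they are.

Things in the scene. Friction and masses are not known exactly. Their poses are not given: they have to be found in the camera images.
- orange_grip (a point): Centre of the orange grip: block 20 mm along the track, 26 wide, 36 tall, top 63 mm above the bench, this point 45. It stands on a flat fixed ivory box 215 x 80 x 26 mm. z up; x along the level track, away from the robot: the way to slide. Travel 140 mm, starting within 30 mm of the near stop; about 2 N moves it, it stays where left.
- green_mark (a point): Where the orange grip's centre must come to stand: on the orange box's track centre line, 45 mm above the bench; x along the track. Shown by two flat green bars on that box, 8 x 20 mm, square to the track, 19 to 39 mm either side of its centre line. It lies 25 mm or more from both stops. The other boxes have such bars too: ignore them.
- blue_grip (a point): Centre of the blue grip on a second dimmer box, same shape and size as the orange one. To be left alone.
- white_grip (a point): Centre of the white grip (black line across its top) on a third dimmer box, same shape and size. To be left alone. The three boxes stand side by side, in any order, at least 145 mm from centre to centre.

How it is judged (in metres and radians):
At the end, for the whole second after the job is handed in: The orange grip's centre stands within 10 mm of the orange box's green mark along the track, and stays there after release (horizontal distance between orange_grip and green_mark below 0.01 m); the robot touches nothing.
It fails at once if the blue grip was moved by more than 10 mm (distance of blue_grip from where it was at the start of the episode above 0.01 m).
It fails at once if the white grip was moved by more than 10 mm (distance of white_grip from where it was at the start of the episode above 0.01 m).
It also fails if it takes over 29 s, if anything falls off the work surface, if the arm or the gripper's body presses on something with over 40 N, if the wrist force passes 120 N, or if a joint passes its speed limit or range.

### The arm

A 6-joint arm with a two-finger parallel gripper is mounted at the origin on the work surface. World frame = base frame: x ahead of the robot, y to its left, z up, the work surface at z = 0. Lengths are in mm, angles in degrees, forces in N, time in s.
With the tool pointing down it reaches from about 300 to 850 mm from the base axis. Payload 4.2 kg.
Tool frame: the origin (TCP) lies between the finger pads; the fingertips stand 22 mm ahead of it and the grasp point (between the pads) lies 3 mm ahead of it (env.tips_ahead is the distance from the TCP to the fingertips, in mm); x points along the fingers, y is the direction in which the jaws open and shut, and the axes are right-handed (so a half turn about x gives the same grasp; the last joint's range is limited). The gripper opens to 91 mm and grips with 3 to 60 N. Pads are 32 mm wide; open, the fingers measure 118 mm over their backs; the gripper's body (76 mm by 178 mm) begins 60 mm behind the grasp point.
Start: joints at [63.713, 18.312, 89.639, -0, 72.044, -1.146], TCP at [244.296, 520.542, 197.776] pointing down, gripper open.
Joint ranges: [-177.97, 177.97], [-48.28, 115.42], [12.27, 149.76], [-77.06, 257.06], [2.81, 150.46], [-146.56, 146.56]. Speed limits (degrees/s): [147.25, 147.25, 180, 180, 180, 180].

### API

Orientations are given as a 3x3 rotation matrix whose columns are the frame's x, y, z axes.
In Python, from bench import env, eyes, hand_in, silhouettes, pinpoint gives the robot as it stands.
- The arm moves only by the tool step_arm, never from a script. Its argument "increments" is text: rows parted by semicolons, each of 6 numbers parted by spaces: the shift along the tool's x, y, z in m, then the turn, a rotation vector about the tool's x, y, z in rad. A call has exactly 10 rows; each row is the pose to reach, as a shift and turn from the pose measured when the call began, along the tool's axes at that moment; what a row does not reach only later rows make up. A row lasts 1/10 s, in which the tool goes at most 50 mm and 8.59 degrees, less where a joint would pass 70% of its speed; a pose out of reach is approached as far as the arm can. A call with a gripper value outside its range is refused whole. "claw" is the closure in counts, from 0 (fully open) to 255 (shut), set as the call begins (left out, the last holds). The fingers move at their own pace and stop on an object; "grip_force" is the grip in N (left out, the last holds). Time passes only in rows, so rows that repeat a pose let the fingers close, or fill a call up. It gives the time, the measured TCP pose, the force and the opening at its end, in the units of the state.
- env.get_state(): the state, without advancing time (a new reading comes with each control period).
- eyes.grab_frame(name): name is "scene" or "top"; returns the picture (420x560x3 uint8, blue, green, red); there is no depth.
- eyes.camera_model(name): a dict with "camera_matrix" (3x3 intrinsics, pixels), "position" and "attitude" of the camera in the world. Camera axes: x right, y up, looking along -z (the intrinsics and any distortion apply to the point x, -y, -z); pixel columns grow to the right and rows downward; lengths in mm; the calibration is good to about 2 mm. A picture is of the moment at which its call begins. camera_model takes no time and is no camera call.
- hand_in(): hands the job in, once; it reports no verdict.
Trained networks look in the newest picture that a camera, given by its name, has taken for a name from the list of things; names that differ only in an ending like _2 or _b are one class to them, and where a whole thing is asked for, a point or a joint stands for the part that bears it (a point fixed in the world has none). Each returns a list of dicts, best first, with "conf" (0 to 1); they miss things now and then, are a little off and sometimes report something else, mostly with a low value. They report only what shows in the picture. A call takes as long as a camera call.
- silhouettes(camera, thing): "mask" (420x560 bool, what is visible of it).
- pinpoint(camera, thing): "location" ([x, y, z] in mm, in world coordinates, good to about 4 mm: a listed point, or the origin of a listed thing).
The state is a dict: "time": time; "joint_positions": joint angles; "qd": joint speeds; "joint_torque": joint torques, N m; "position": TCP position; "tool_rot": TCP orientation; "ft_force": force on the tool from outside, world axes, zero at the start; "wrist_torque": the same for the moment, N m; "grip_width": opening from 0.0 (shut) to 1.0 (fully open).
Only numpy, scipy, OpenCV 4.12 (cv2) and the standard library are available. Lean on these libraries where they do the work, as an engineer would, in place of code of your own. Each camera call takes 0.05 s, during which the arm holds its last target.

## Working session

There is one attempt and no reset: what is moved stays moved. The work goes in short steps, Python scripts to look and compute and a tool call to move; the robot and the scene stay as the last step left them, time stands still between calls to the robot, and variables do not carry over. Pictures are saved under pics/ and viewed, and the job is handed in when it is done.

Besides the shell and the picture viewer there is one more tool, called as name(argument=value, ...) on one line, values as JSON. step_arm: Moves the arm, as the interface text tells. Its arguments: {"type":"object","properties":{"increments":{"type":"string"},"claw":{"type":"number"},"grip_force":{"type":"number"}},"required":["increments"]}

```bash
mkdir -p pics; python3 - <<'E'
from bench import env, eyes, silhouettes, pinpoint
import cv2
for c in ["scene","top"]:
    im=eyes.grab_frame(c); cv2.imwrite(f"pics/{c}0.png",im)
    for t in ["orange_grip","green_mark","blue_grip","white_grip"]:
        print(c,t,[(d["location"],d["conf"]) for d in pinpoint(c,t)])
s=env.get_state();print(s)
E
```

```text
scene orange_grip [([506.9, 166.2, 47.8], 0.63)]
scene green_mark []
scene blue_grip [([526.7, -175.4, 44.1], 0.89)]
scene white_grip [([557.3, 2.5, 43.9], 0.59)]
top orange_grip [([504.7, 169.5, 46.4], 0.7)]
top green_mark [([560.4, 174.4, 43.6], 0.57)]
top blue_grip [([525.9, -180.6, 41.9], 0.75)]
top white_grip [([553.9, -0.6, 45.8], 0.63)]
{'time': 0.5, 'joint_positions': array([ 6.37132393e+01,  1.83137019e+01,  8.96407813e+01, -2.24326305e-03,
        7.20443633e+01, -1.14570340e+00]), 'qd': array([-0.06782243, -0.0097409 ,  0.00152647, -0.03321254,  0.03530552,
        0.00541877]), 'joint_torque': array([-1.11622590e-03, -4.11988986e+01, -2.32042801e+01,  7.25379959e-02,
        3.85871076e-02, -3.37285792e-05]), 'position': array([244.29766584, 520.52419605, 197.74575337]), 'tool_rot': array([[ 4.23094842e-05,  4.24837305e-01,  9.05269718e-01],
       [ 1.55527980e-06,  9.05269719e-01, -4.24837305e-01],
       [-9.99999999e-01,  1.93825950e-05,  3.76407540e-05]]), 'ft_force': array([-0.29235039, -0.34436518, -0.6723061 ]), 'wrist_torque': array([ 0.00946496, -0.00035309,  0.0223723 ]), 'grip_width': 0.9986383471434325}
```

View pics/top0.png

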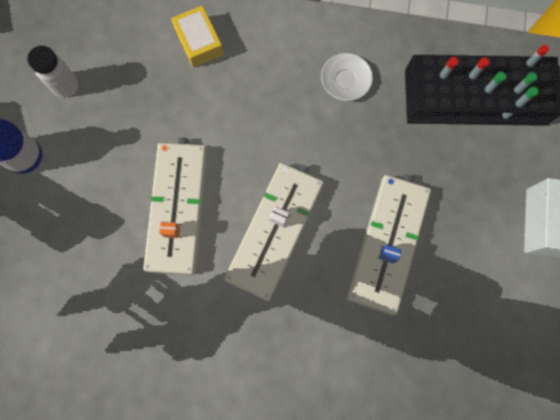

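View pics/scene0.png

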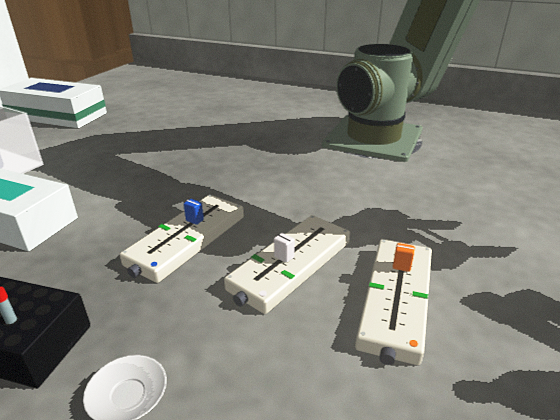

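The top view shows the orange grip at about (168,229), with its green bars at (157,199) and (193,201). The white grip is at (278,215) and the blue one at (391,254). Next I'll measure the bars and track direction with the calibration.

```bash
cat > h.py <<'E'
import numpy as np, cv2
from bench import eyes
def ray(c,px,z):
    m=eyes.camera_model(c); K=np.array(m["camera_matrix"]); R=np.array(m["attitude"]); p=np.array(m["position"])
    d=np.array(m.get("distortion",m.get("dist",np.zeros(5))),float)
    u=cv2.undistortPoints(np.array(px,float).reshape(-1,1,2),K,d).reshape(-1,2)
    v=np.c_[u[:,0],-u[:,1],-np.ones(len(u))]@R.T
    return p+v*((z-p[2])/v[:,2])[:,None]
def blobs(im,lo,hi,mina=15):
    m=cv2.inRange(cv2.cvtColor(im,cv2.COLOR_BGR2HSV),lo,hi)
    n,l,s,c=cv2.connectedComponentsWithStats(m)
    return [(s[i][4],c[i].round(1)) for i in range(1,n) if s[i][4]>=mina]
E
python3 - <<'E'
from h import *
print(eyes.camera_model("top").keys())
for c in ["top","scene"]:
    im=cv2.imread(f"pics/{c}0.png")
    for n,lo,hi,z in [("green",(40,120,50),(85,255,255),26),("orange",(5,150,100),(18,255,255),63)]:
        for a,p in blobs(im,lo,hi): print(c,n,a,p,ray(c,[p],z)[0].round(1))
print("slot ends",ray("top",[(180,157),(170,256)],26).round(1))
print("box corners",ray("top",[(158,143),(204,145),(193,273),(145,270)],26).round(1))
im=cv2.imread("pics/top0.png")[130:290,120:230]
cv2.imwrite("pics/crop0.png",cv2.resize(im,None,fx=3.7,fy=3.7,interpolation=cv2.INTER_CUBIC))
im=cv2.imread("pics/scene0.png")[225:375,340:450]
cv2.imwrite("pics/crop1.png",cv2.resize(im,None,fx=3.9,fy=3.9,interpolation=cv2.INTER_CUBIC))
E
```

```text
dict_keys(['camera_matrix', 'position', 'attitude'])
top green 115 [499.4  76.9] [ 863.8 -332.6   26. ]
top green 112 [530.4  77.5] [ 871.5 -385.1   26. ]
top green 118 [531.9  91.8] [ 845.5 -389.2   26. ]
top green 29 [269.9 196.6] [590.6  19.9  26. ]
top green 30 [157.1 198.9] [556.4 200.   26. ]
top green 33 [193. 201.] [562.6 141.8  26. ]
top green 31 [376.7 224.6] [ 573.4 -157.    26. ]
top green 33 [412.1 235.9] [ 564.5 -215.2   26. ]
top orange 52 [168.7 224.2] [513.  164.2  63. ]
top orange 99 [168.1 232.6] [500.  162.4  63. ]
scene green 66 [ 92.5 106.9] [ 162.3 -746.6   26. ]
scene green 432 [ 11.7 189.2] [ 575.  -555.3   26. ]
scene green 37 [163.6 226.6] [ 561.1 -214.    26. ]
scene green 36 [190.  237.9] [ 570.2 -155.8   26. ]
scene green 43 [257.2 257.7] [571.8 -34.7  26. ]
scene green 54 [287.5 273.9] [587.4  21.7  26. ]
scene green 57 [376.1 285.2] [559.5 143.7  26. ]
scene green 59 [419.6 294.3] [553.5 201.9  26. ]
scene orange 29 [405.5 244.8] [500.9 167.5  63. ]
scene orange 404 [403.  258.6] [533.8 170.4  63. ]
scene orange 41 [413.2 342.8] [676.4 209.3  63. ]
slot ends [[632.3 177.7  26. ]
 [468.7 160.1  26. ]]
box corners [[650.1 218.7  26. ]
 [659.4 142.6  26. ]
 [448.4 118.8  26. ]
 [440.4 194.4  26. ]]
```

View pics/crop0.png

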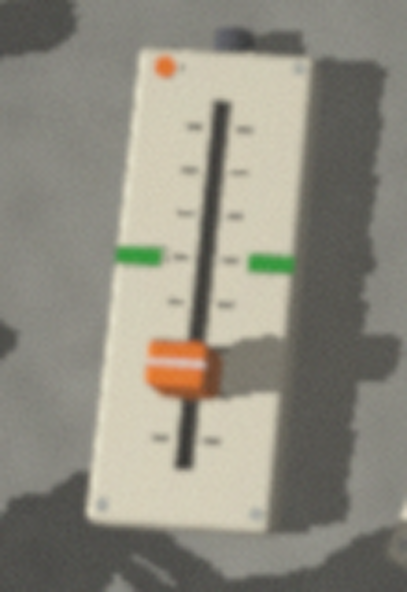

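View pics/crop1.png

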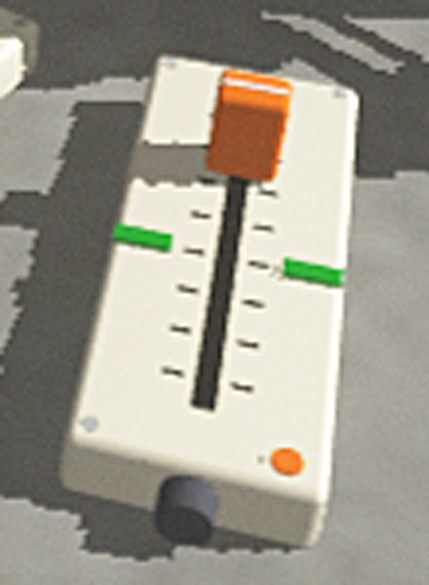

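The two cameras agree on the mark to within about 3 mm: mean (558, 172), with the track heading about 6.1°. The grip is at about (505.5, 166.4), which lies on the track line. I'll grip with the jaws along the track, so the grip centres itself on the TCP. First I move above it.

step_arm(increments="0 -0.021 0.0387 0.1026 0 0;0 -0.042 0.0773 0.2052 0 0;0 -0.063 0.116 0.3078 0 0;0 -0.084 0.1547 0.4104 0 0;0 -0.105 0.1933 0.513 0 0;0 -0.126 0.232 0.6156 0 0;0 -0.1467 0.2707 0.7182 0 0;0 -0.1677 0.3093 0.8208 0 0;0 -0.1886 0.348 0.9234 0 0;0 -0.2096 0.3867 1.026 0 0", claw=0, grip_force=10)

```text
time: 1.5
position: [506.2, 164.9, 198.0]
tool_rot: [[0.001, 0.995, 0.101], [0.0, 0.101, -0.995], [-1.0, 0.001, -0.0]]
ft_force: [0.2, -0.2, -1.0]
grip_width: 0.998
```

step_arm(increments="0 0 0 0 0 0;0 0 0 0 0 0;0 0 0 0 0 0;0 0 0 0 0 0;0 0 0 0 0 0;0 0 0 0 0 0;0 0 0 0 0 0;0 0 0 0 0 0;0 0 0 0 0 0;0 0 0 0 0 0")

```text
time: 2.5
position: [506.2, 164.9, 198.0]
tool_rot: [[0.001, 0.995, 0.101], [0.0, 0.101, -0.995], [-1.0, 0.001, -0.0]]
ft_force: [-0.2, -0.5, -0.2]
grip_width: 1.005
```

```bash
python3 - <<'E'
from bench import env, eyes
import cv2
s=env.get_state();print(s["time"],s["position"],s["tool_rot"].round(4),s["joint_positions"],s["grip_width"])
a=eyes.grab_frame("scene");cv2.imwrite("pics/s1.png",a)
E
```

```text
2.5 [506.22153594 164.88065597 197.97594574] [[ 6.000e-04  9.948e-01  1.014e-01]
 [ 3.000e-04  1.014e-01 -9.948e-01]
 [-1.000e+00  6.000e-04 -3.000e-04]] [1.67978427e+01 1.44456647e+01 9.51437544e+01 8.53814525e-03
 7.03739754e+01 1.09726805e+01] 1.0047872181320783
```

View pics/s1.png

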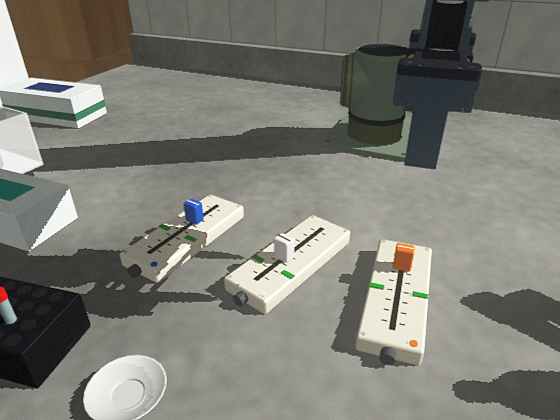

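The scene view shows the gripper above the grip, fingers near (425,140), one behind the other along the track. The orange grip at (404,256) is untouched. I'll descend with the jaws open.

step_arm(increments="0.02 0 -0.0015 0 0 0;0.04 0 -0.0015 0 0 0;0.06 0 -0.0015 0 0 0;0.08 0 -0.0015 0 0 0;0.095 0 -0.0015 0 0 0;0.11 0 -0.0015 0 0 0;0.12 0 -0.0015 0 0 0;0.13 0 -0.0015 0 0 0;0.14 0 -0.0015 0 0 0;0.143 0 -0.0015 0 0 0")

```text
time: 3.55
position: [505.7, 166.2, 54.0]
tool_rot: [[-0.001, 0.995, 0.101], [-0.0, 0.101, -0.995], [-1.0, -0.001, 0.0]]
ft_force: [0.2, -0.4, -0.0]
grip_width: 1.004
```

```bash
python3 - <<'E'
from bench import env, eyes
import cv2
s=env.get_state();print(s["time"],s["position"],s["ft_force"])
for c in ["scene","top"]:
  a=eyes.grab_frame(c);cv2.imwrite(f"pics/{c}2.png",a)
a=cv2.imread("pics/scene2.png")[170:370,330:470]
cv2.imwrite("pics/s2.png",cv2.resize(a,None,fx=3,fy=3))
E
```

```text
3.55 [505.65209506 166.24401183  54.00407362] [ 0.20316408 -0.42223448 -0.02245229]
```

View pics/s2.png

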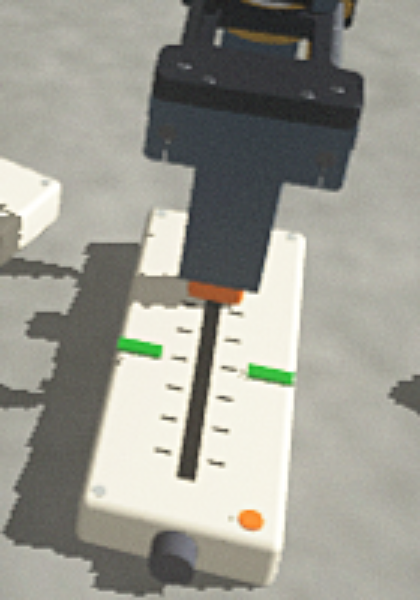

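The front finger stands ahead of the orange grip, and the grip shows beneath it at crop (215,291). Force is about zero, so I'll close.

step_arm(increments="0 0 0 0 0 0;0 0 0 0 0 0;0 0 0 0 0 0;0 0 0 0 0 0;0 0 0 0 0 0;0 0 0 0 0 0;0 0 0 0 0 0;0 0 0 0 0 0;0 0 0 0 0 0;0 0 0 0 0 0", claw=255, grip_force=8)

```text
time: 4.65
position: [506.0, 166.4, 54.6]
tool_rot: [[-0.0, 0.995, 0.101], [0.0, 0.101, -0.995], [-1.0, -0.0, -0.0]]
ft_force: [-0.6, 0.0, -0.3]
grip_width: 0.155
```

Opening 0.155 is about 14 mm, where a 20 mm block should give 0.22. I'll check what is between the pads.

```bash
python3 - <<'E'
from bench import env, eyes, pinpoint
import cv2
s=env.get_state();print(s["time"],s["position"],s["ft_force"],s["grip_width"])
for c in ["scene","top"]:
  a=eyes.grab_frame(c);cv2.imwrite(f"pics/{c}3.png",a)
  print([(d["location"],d["conf"]) for d in pinpoint(c,"orange_grip")])
a=cv2.imread("pics/scene3.png")[170:370,330:470]
cv2.imwrite("pics/s3.png",cv2.resize(a,None,fx=3,fy=3))
a=cv2.imread("pics/top3.png")[130:290,120:230]
cv2.imwrite("pics/t3.png",cv2.resize(a,None,fx=3.7,fy=3.7))
print(env.get_state()["grip_width"])
E
```

```text
4.65 [505.97699011 166.36459744  54.60366679] [-0.6090988   0.00174575 -0.26996381] 0.15540943209992628
[([508.7, 164.9, 46.4], 0.94)]
[]
0.006964292311262157
```

View pics/s3.png

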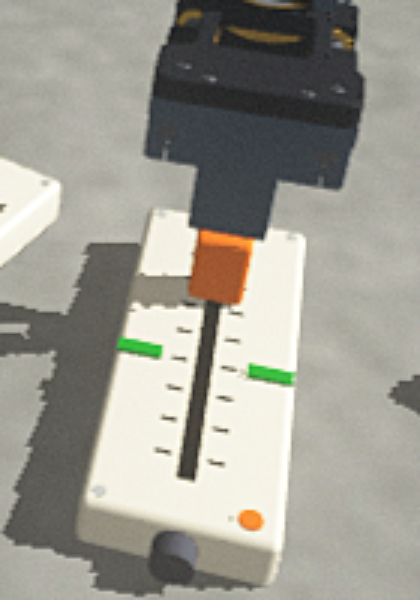

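View pics/t3.png

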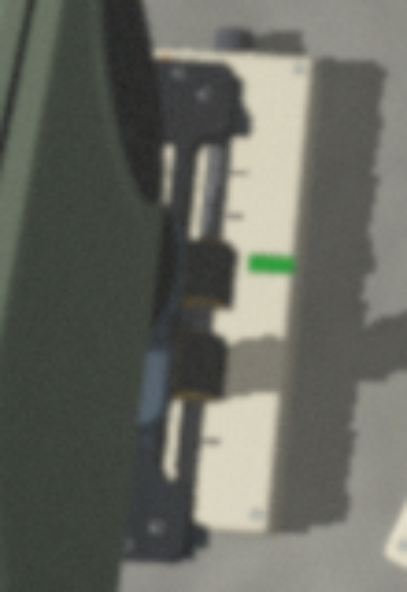

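The whole face of the grip is visible below the fingers, and the width has gone to 0.007, so the jaws closed on nothing, apparently over the grip's top. I'll check the tip height by projection.

```bash
cat >> h.py <<'E'
def proj(c,P):
    m=eyes.camera_model(c); K=np.array(m["camera_matrix"]); R=np.array(m["attitude"]); p=np.array(m["position"])
    v=(np.atleast_2d(P)-p)@R; v=v*[1,-1,-1]; u=v@K.T; return (u[:,:2]/u[:,2:]).round(1)
E
python3 - <<'E'
from h import *
from bench import env
print(env.tips_ahead,[a for a in dir(env) if a[0]!='_'])
s=env.get_state();print(s["time"],s["position"],s["grip_width"])
t=np.array([.9943,.106,0]);n=np.array([-.106,.9943,0])
g=np.array([506,166.4,0.])
for z in (33,45,55,65,75):
  print(z,"open tip",proj("scene",[g+t*45.5+16*n*k+[0,0,z] for k in(-1,1)]).tolist(),"closed front",proj("scene",[g+t*13.5+16*n*k+[0,0,z] for k in(-1,1)]).tolist())
print("grip front top/bot",proj("scene",[g+t*10+13*n*k+[0,0,z] for z in (63,27) for k in(-1,1)]))
print("s2 tip px", [330+187/3,170+278/3],[330+258/3,170+292/3]," s3 tip",[330+190/3,170+230/3],[330+265/3,170+239/3])
E
```

```text
22.0 ['MotionError', 'get_state', 'tips_ahead']
4.85 [505.99728737 166.3586019   54.61650728] 0.006964292311262157
33 open tip [[386.1, 280.8], [409.9, 285.6]] closed front [[388.8, 266.6], [411.6, 271.0]]
45 open tip [[387.2, 274.2], [411.3, 278.9]] closed front [[389.8, 260.1], [413.0, 264.5]]
55 open tip [[388.2, 268.5], [412.4, 273.3]] closed front [[390.8, 254.5], [414.1, 258.9]]
65 open tip [[389.1, 262.8], [413.6, 267.5]] closed front [[391.7, 248.9], [415.3, 253.2]]
75 open tip [[390.1, 257.0], [414.9, 261.6]] closed front [[392.7, 243.2], [416.5, 247.5]]
grip front top/bot [[394.  249. ]
 [413.  252.5]
 [390.6 268.7]
 [409.  272.3]]
s2 tip px [392.3333333333333, 262.6666666666667] [416.0, 267.3333333333333]  s3 tip [393.3333333333333, 246.66666666666669] [418.3333333333333, 249.66666666666669]
```

```bash
python3 - <<'E'
from h import *
a=cv2.imread("pics/s1.png")[60:200,350:500]
cv2.imwrite("pics/s1c.png",cv2.resize(a,None,fx=4,fy=4))
t=np.array([.9948,.1014,0]);n=np.array([-.1014,.9948,0]);g=np.array([506.2,164.9,0.])
for z in (176,186,196,206,216):
  print(z,proj("scene",[g+t*45.5+16*n*k+[0,0,z] for k in(-1,1)]).tolist(),proj("scene",[g+t*59+16*n*k+[0,0,z] for k in(-1,1)]).tolist())
E
```

```text
176 [[399.7, 191.1], [427.2, 195.2]] [[398.6, 196.5], [426.6, 200.9]]
186 [[400.9, 183.9], [428.7, 187.9]] [[399.8, 189.2], [428.1, 193.5]]
196 [[402.1, 176.5], [430.2, 180.5]] [[401.0, 181.7], [429.7, 185.9]]
206 [[403.4, 168.9], [431.8, 172.9]] [[402.3, 174.1], [431.3, 178.2]]
216 [[404.7, 161.2], [433.4, 165.1]] [[403.6, 166.3], [432.9, 170.3]]
```

View pics/s1c.png

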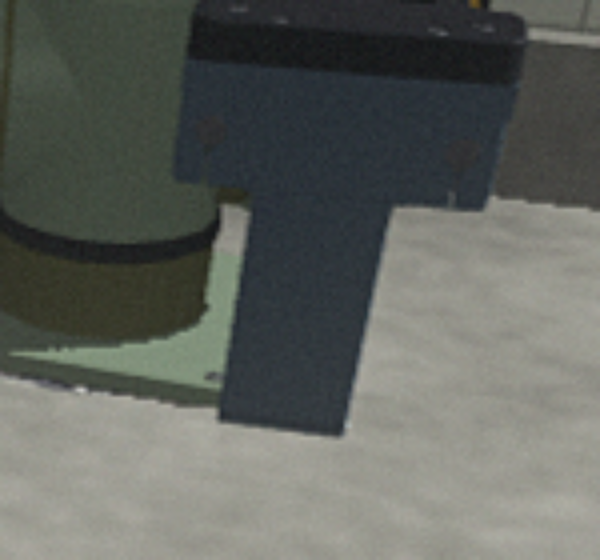

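Both pictures put the real fingertips about 33–38 mm higher than the reported pose plus 22 mm (tips at z≈66 rather than 33), and about 2–3 mm to +y. So the jaws closed just above the grip's top at 63. I'll open, then descend about 28 mm more while watching the force.

step_arm(increments="0 0 0.002 0 0 0;0 0 0.002 0 0 0;0 0 0.002 0 0 0;0 0 0.002 0 0 0;0 0 0.002 0 0 0;0 0 0.002 0 0 0;0 0 0.002 0 0 0;0 0 0.002 0 0 0;0 0 0.002 0 0 0;0 0 0.002 0 0 0", claw=0)

```text
time: 5.85
position: [506.2, 164.4, 54.6]
tool_rot: [[-0.0, 0.995, 0.101], [0.0, 0.101, -0.995], [-1.0, -0.0, -0.0]]
ft_force: [-0.7, 0.7, -0.2]
grip_width: 0.851
```

step_arm(increments="0.002 0 0 0 0 0;0.004 0 0 0 0 0;0.006 0 0 0 0 0;0.008 0 0 0 0 0;0.01 0 0 0 0 0;0.012 0 0 0 0 0;0.014 0 0 0 0 0;0.016 0 0 0 0 0;0.016 0 0 0 0 0;0.016 0 0 0 0 0")

```text
time: 6.85
position: [506.2, 164.4, 38.6]
tool_rot: [[-0.0, 0.995, 0.101], [0.0, 0.101, -0.995], [-1.0, -0.0, -0.0]]
ft_force: [0.3, 0.8, 0.1]
grip_width: 1.002
```

```bash
python3 - <<'E'
from h import *
from bench import env
s=env.get_state();print(s["time"],s["position"],s["ft_force"],s["grip_width"])
for c in ["scene","top"]:
  a=eyes.grab_frame(c);cv2.imwrite(f"pics/{c}4.png",a)
a=cv2.imread("pics/scene4.png")[170:370,330:470]
b=cv2.imread("pics/top4.png")[130:290,120:230]
cv2.imwrite("pics/s4.png",np.hstack([cv2.resize(a,(414,592)),cv2.resize(b,(380,592))]))
E
```

```text
6.85 [506.1727975  164.37331     38.56258139] [0.26351838 0.82138082 0.06453588] 1.001652266197478
```

View pics/s4.png

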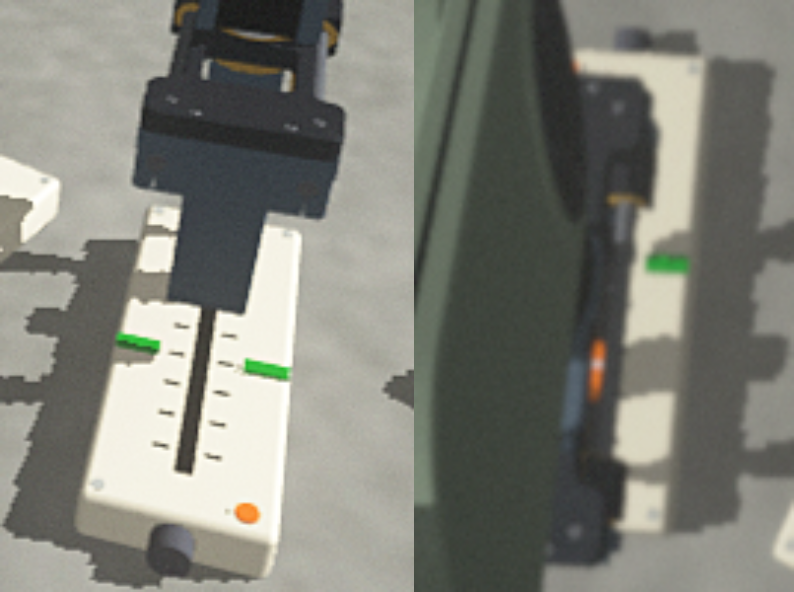

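The left finger tip now covers the grip at about (387,271)–(414,276), which puts the tip at z≈50. No force, although the nominal tip would be below the box top, so the offset of about +33 mm holds. I'll go 11 mm further down, then close.

step_arm(increments="0.002 0 0 0 0 0;0.004 0 0 0 0 0;0.006 0 0 0 0 0;0.008 0 0 0 0 0;0.01 0 0 0 0 0;0.011 0 0 0 0 0;0.011 0 0 0 0 0;0.011 0 0 0 0 0;0.011 0 0 0 0 0;0.011 0 0 0 0 0")

```text
time: 7.95
position: [506.3, 164.4, 27.8]
tool_rot: [[0.0, 0.995, 0.101], [0.0, 0.101, -0.995], [-1.0, 0.0, -0.0]]
ft_force: [-0.1, -0.7, -0.4]
grip_width: 1.002
```

step_arm(increments="0 0 0 0 0 0;0 0 0 0 0 0;0 0 0 0 0 0;0 0 0 0 0 0;0 0 0 0 0 0;0 0 0 0 0 0;0 0 0 0 0 0;0 0 0 0 0 0;0 0 0 0 0 0;0 0 0 0 0 0", claw=255)

```text
time: 8.95
position: [506.4, 164.4, 27.8]
tool_rot: [[0.0, 0.995, 0.101], [0.0, 0.101, -0.995], [-1.0, 0.0, -0.0]]
ft_force: [0.5, -0.1, 0.4]
grip_width: 0.218
```

```bash
python3 - <<'E'
from h import *
from bench import env
for c in ["scene","top"]:
  a=eyes.grab_frame(c);cv2.imwrite(f"pics/{c}5.png",a)
s=env.get_state();print(s["time"],s["position"],s["ft_force"],s["grip_width"])
a=cv2.imread("pics/scene5.png")[170:370,330:470]
b=cv2.imread("pics/top5.png")[130:290,120:230]
cv2.imwrite("pics/s5.png",np.hstack([cv2.resize(a,(414,592)),cv2.resize(b,(380,592))]))
E
```

```text
9.05 [506.43872818 164.42871992  27.78828362] [ 1.17030627  0.47102546 -0.53920147] 0.21698681994970273
```

View pics/s5.png

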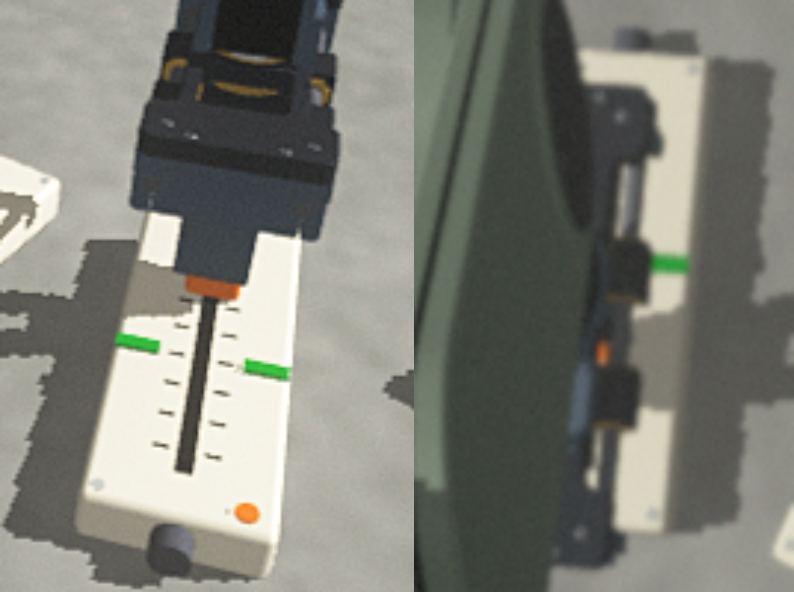

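Opening 0.218, about 19.8 mm, so the 20 mm grip is held between the pads. The picture shows the grip peeking out at (212,287) under the finger. Sliding 52 mm along the track (tool +y).

step_arm(increments="0 0.005 0 0 0 0;0 0.011 0 0 0 0;0 0.017 0 0 0 0;0 0.023 0 0 0 0;0 0.029 0 0 0 0;0 0.035 0 0 0 0;0 0.041 0 0 0 0;0 0.047 0 0 0 0;0 0.052 0 0 0 0;0 0.052 0 0 0 0")

```text
time: 10.05
position: [559.6, 169.9, 27.8]
tool_rot: [[0.003, 0.995, 0.102], [0.001, 0.102, -0.995], [-1.0, 0.003, -0.0]]
ft_force: [0.1, 1.0, 0.4]
grip_width: 0.218
```

```bash
python3 - <<'E'
from h import *
from bench import env
for c in ["scene","top"]:
  a=eyes.grab_frame(c);cv2.imwrite(f"pics/{c}6.png",a)
s=env.get_state();print(s["time"],s["position"],s["ft_force"],s["grip_width"])
a=cv2.imread("pics/scene6.png")[170:370,330:470]
b=cv2.imread("pics/top6.png")[130:290,120:230]
cv2.imwrite("pics/s6.png",np.hstack([cv2.resize(a,(414,592)),cv2.resize(b,(380,592))]))
E
```

```text
10.15 [559.58274585 169.89042119  27.8104677 ] [ 2.70369432 -0.67997529 -1.33441634] 0.2170156463214893
```

View pics/s6.png

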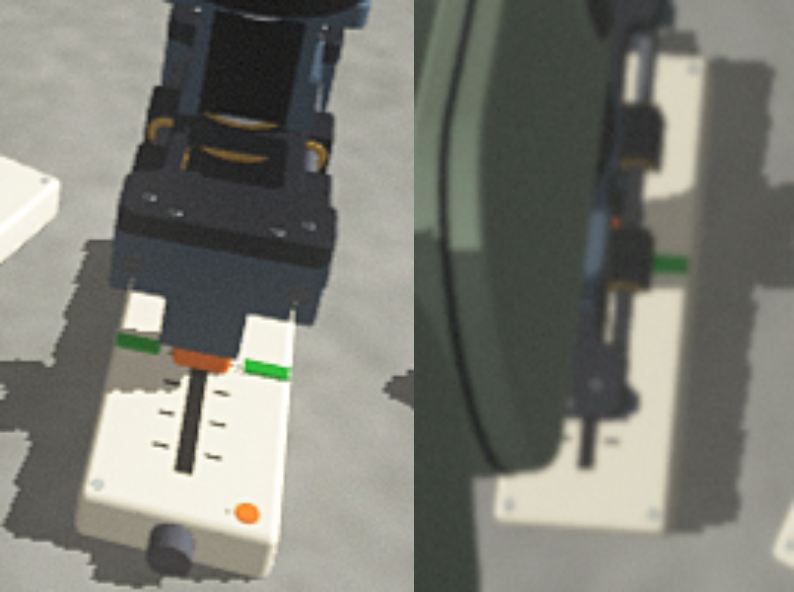

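The grip's front edge, at about (200,369), now stands at the bars. I'll release, rise and measure with a clear view.

step_arm(increments="0 0 0 0 0 0;0 0 0 0 0 0;0 0 0 0 0 0;0 0 0 0 0 0;0 0 0 0 0 0;0 0 0 0 0 0;0 0 0 0 0 0;0 0 0 0 0 0;0 0 0 0 0 0;0 0 0 0 0 0", claw=0)

```text
time: 11.15
position: [559.6, 169.9, 27.8]
tool_rot: [[0.003, 0.995, 0.102], [0.001, 0.102, -0.995], [-1.0, 0.003, -0.0]]
ft_force: [0.4, -0.2, 0.2]
grip_width: 1.001
```

step_arm(increments="-0.01 0 0 0 0 0;-0.025 0 0 0 0 0;-0.045 0 0 0 0 0;-0.065 0 0 0 0 0;-0.085 0 0 0 0 0;-0.105 0 0 0 0 0;-0.125 0 0 0 0 0;-0.145 0 0 0 0 0;-0.16 0 0 0 0 0;-0.17 0 0 0 0 0")

```text
time: 12.15
position: [559.5, 169.9, 200.0]
tool_rot: [[0.006, 0.995, 0.102], [0.001, 0.102, -0.995], [-1.0, 0.006, -0.001]]
ft_force: [-0.7, 0.6, -1.0]
grip_width: 0.999
```

```bash
python3 - <<'E'
from h import *
from bench import env,pinpoint
for c in ["scene","top"]:
  a=eyes.grab_frame(c);cv2.imwrite(f"pics/{c}7.png",a)
  for t in ["orange_grip","green_mark","blue_grip","white_grip"]:
    print(c,t,[(d["location"],d["conf"]) for d in pinpoint(c,t)])
s=env.get_state();print(s["time"],s["position"],s["ft_force"],s["grip_width"])
t=np.array([.9943,.106,0]);n=np.array([-.106,.9943,0]);g=np.array([558,171.9,0.])
# expected projection of grip outline if exactly at mark and +-10
for d in (-10,0,10):
  print(d,proj("scene",[g+t*(d+10)+13*n*k+[0,0,z] for z in(63,27) for k in(-1,1)]).tolist())
a=cv2.imread("pics/scene7.png")[230:350,340:460]
cv2.imwrite("pics/s7.png",cv2.resize(a,None,fx=5,fy=5,interpolation=cv2.INTER_CUBIC))
im=cv2.imread("pics/scene7.png")
for n_,lo,hi in [("green",(40,120,50),(85,255,255)),("orange",(5,150,80),(18,255,255))]:
  print(n_,blobs(im,lo,hi))
E
```

```text
scene orange_grip [([556.8, 172.0, 44.6], 0.74)]
scene green_mark []
scene blue_grip [([526.2, -176.3, 44.2], 0.76)]
scene white_grip [([559.0, 3.0, 46.7], 0.95)]
top orange_grip [([557.1, 173.2, 44.7], 0.78)]
top green_mark []
top blue_grip [([558.0, 175.7, 46.6], 0.73), ([529.3, -182.8, 43.5], 0.55)]
top white_grip [([555.2, -3.6, 44.3], 0.49)]
12.65 [558.74283906 169.70527376 197.11659039] [-0.1677544   0.51186979  0.2909437 ] 1.0012653333396875
-10 [[390.6, 267.5], [410.7, 271.4], [387.1, 287.7], [406.5, 291.7]]
0 [[389.8, 272.2], [410.1, 276.2], [386.3, 292.5], [405.9, 296.6]]
10 [[388.9, 277.0], [409.5, 281.1], [385.4, 297.4], [405.3, 301.6]]
green [(np.int32(45), array([ 90. , 107.1])), (np.int32(18), array([ 98.4, 107.3])), (np.int32(15), array([ 81.3, 116.3])), (np.int32(403), array([ 11.8, 189.1])), (np.int32(34), array([164. , 226.7])), (np.int32(36), array([190. , 237.9])), (np.int32(37), array([257.4, 257.9])), (np.int32(54), array([287.5, 273.9])), (np.int32(54), array([376.2, 285.3])), (np.int32(59), array([419.6, 294.3]))]
orange [(np.int32(40), array([401.9, 267.6])), (np.int32(450), array([399.4, 282.4])), (np.int32(42), array([413.3, 342.8]))]
```

View pics/s7.png

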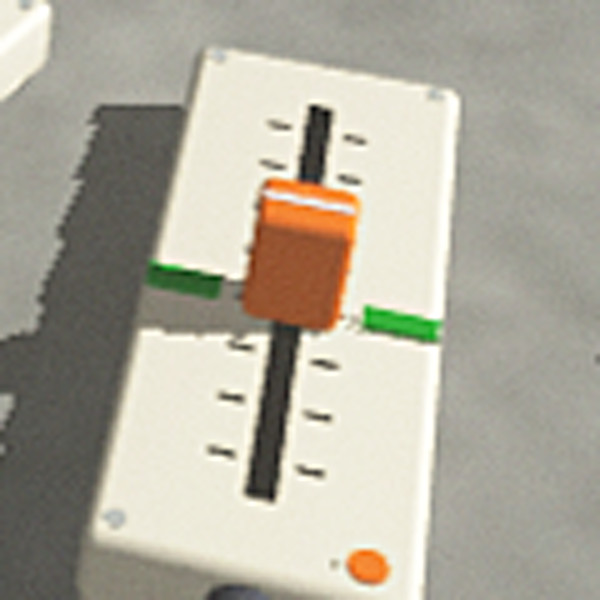

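View pics/top7.png

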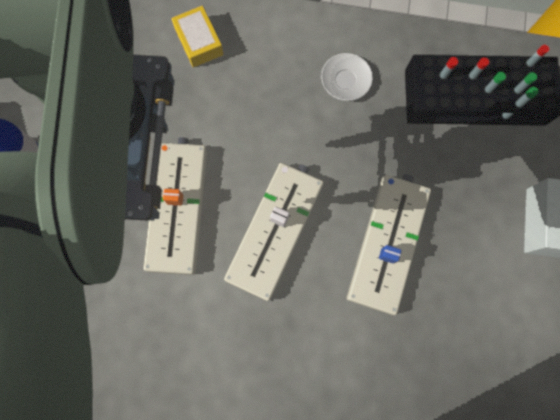

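The grip's front foot runs from (388.6,293.6) to (407.6,296.4). If it stood exactly at the mark, it would run from (386.3,292.5) to (405.9,296.6), so the two agree within about 1 mm along the track. The blue and white grips appear unmoved at (390,254) and (278,215), and the arm is clear.

```bash
python3 - <<'E'
from h import *
from bench import hand_in
print(ray("scene",[(402,270.4)],63).round(1),ray("top",[(172.5,196.8)],63).round(1))
print(hand_in())
E
```

```text
[[559.2 174.   63. ]] [[556.3 167.3  63. ]]
the job is handed in; nothing more can be done
None
```

The orange grip now stands at its green mark. I slid it about 52 mm along the track, let go, raised the arm clear and handed the job in at about 12.7 s, well under the 29 s limit.

**First grasp missed:** the fingertips were really about 33 mm higher than the reported pose implied, so the jaws closed just above the grip. Nothing moved and the force stayed near zero. I went down about 27 mm further and closed again, this time on the 20 mm block.

**Last checks:**

| What was measured | x along the track (mm) | Mark's x (mm) |
|---|---|---|
| Network, scene camera | 556.8 | 558 (mean of both cameras) |
| Network, top camera | 557.1 | 558 (mean of both cameras) |
| White line on top of the grip, scene camera | 559.2 | 556.5 |
| White line on top of the grip, top camera | 556.3 | 559.5 |

- **Position:** all four put the grip within about 3 mm of the mark, against a tolerance of 10 mm. The two cameras disagree on the direction: scene says slightly past it, top slightly short.
- **Blue and white grips:** both read within about 4 mm of their starting positions, which is the networks' own error, and they look unmoved in the pictures.
- **One false reading:** the top-camera network also reported a blue grip at the orange grip's position. The picture shows only the orange one there, so I ignored it.

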